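Clamp a flange by running down a wing nut with the fingertips

TASK

Clamp the flange on the inspection fixture, working with the fingertips only. First push the blue strap by its upright pin round over the flange until it rests against its stop, then turn the loose orange wing nut clockwise with repeated gentle fingertip pushes on its wings, without gripping it, until it is finger-tight and will turn no farther. Leave the flange on its seat and everything else on the table where it is.

Things in the scene. Friction and masses are not known exactly. Their poses are not given: they have to be found in the camera images.
- fixture: dark steel base plate of the fixture, bolted to the table, 15 mm thick. Origin at table level under the stud's axis; z up, x points from the stud to the flange's seat. It reaches from x = -65 to 120 mm, y = -75 to 75 mm. A brass stop pin for the strap, 10 mm in diameter, top 48 mm above the table, stands on it at x = 40, y = -19 mm
- post_top (a point): top centre of the plain steel guide post, 24 mm in diameter, fixed on the plate at the fixture's x = 0, y = -53 mm, top 92 mm above the table. It leaves no room for a finger between it and the wings: a wing cannot be followed past it, only pushed round in strokes on the open side
- stud (a point): point on the stud's axis, 48 mm above the table, level with the top of the strap. Strap and wing nut both turn about this vertical axis
- seat (a point): centre of the flange's seat, on the top face of the base plate (15 mm above the table), 75 mm from the stud along the fixture's x
- strap (a joint): swing of the clamp strap about the stud, rad. 0: home over the flange, along the fixture's x, against the stop pin (goes no farther). Grows anticlockwise seen from above, to 1.5; starts at 0.7 to 1.3. Blue flat bar 26 mm wide, from 15 mm behind the stud to 105 mm ahead, underside 38, top 48 mm above the table; stays where it is left, moves with 1 to 2 N at its end
- strap_pin (a point): top centre of the upright brass pin on the strap's end, 92 mm from the stud's axis; 12 mm in diameter, from the strap's top (48 mm above the table) to 74 mm
- nut (a joint): angle by which the wing nut is still unscrewed, rad. 0: tight at its stop, turns no farther; falls as it is turned clockwise seen from above; starts at 4.7 to 7.5 (0.75 to 1.2 turns). 3 mm of height per turn. Light friction (about 1 N on a wing), it stays where it is left and does not swing on
- nut_hub (a point): centre of the underside of the orange wing nut's hub, on the stud's axis, 51 mm above the table when tight, up to 4 mm higher while unscrewed. Hub 24 mm in diameter, 18 mm high, on a steel washer; two upright flat wings opposite each other, each 7 mm thick, reaching to 38 mm from the axis (76 mm across)
- wing_a (a point): middle of one wing of the nut, 30 mm from the stud's axis. The wings are 28 mm high: when tight they stand from 57 to 85 mm above the table, this point at 71 mm; up to 4 mm higher while unscrewed. At nut = 0 wing a points along the fixture's x; at nut = q it is turned by q anticlockwise from there
- wing_b (a point): middle of the opposite wing, 180 degrees from wing a, otherwise the same
- flange: loose aluminium flange on its seat: 60 mm in diameter, 12 mm thick, with a raised boss 36 mm in diameter, 20 mm high in all (top 35 mm above the table); origin under its centre. It must stay where it is
- caliper: steel caliper with a grey slide, 170 mm long, lying flat beyond the fixture; origin at the middle of its beam, underside. To be left alone
- tape: yellow roll of tape, 90 mm across, 24 mm high, lying flat beside the fixture; origin under its centre. To be left alone
- cup: white plastic cup, 72 mm across, 85 mm high, upright; origin under its centre. To be left alone
- jar: amber jar with a black cap, 60 mm across, 75 mm high, upright; origin under its centre. To be left alone
- blank: dark steel disc, 66 mm across, 16 mm thick, lying flat; origin under its centre. To be left alone
- marker: green marker with a white cap end, 120 x 14 x 14 mm, lying along its x axis; origin under its middle. To be left alone
Things that resemble listed ones, but are neither listed nor needed, are in the scene too. What is shaped like the fixture but pink is not meant.

How it is judged:
On the way, in this order (a step that is already met when the one before it is completed fails the run):
1. the strap is against its stop, the wing nut still loose (value of joint strap below 0.09 rad and value of joint nut above 2.5 rad), for 0.2 s.
2. the wing nut is tight with the strap over the flange (value of joint nut below 0.2 rad and value of joint strap below 0.13 rad), for 0.2 s.
At the end, for the whole second after the job is handed in: the wing nut is within 0.2 rad of its tight stop, the strap within 0.13 rad of its stop, the flange flat on its seat within 8 mm of the centre (all of step 2 and distance between flange and seat below 0.008 m and angle between flange's own z axis and vertical below 0.05 rad); the robot touches nothing.
It fails at once if the flange is shifted by more than 6 mm or lifted (distance of flange from where it was at the start of the episode above 0.006 m).
It fails at once if the wing nut is gripped or wrenched (more than 35 N from the fingers) (contact force between the fingers and nut above 35 N).
It fails at once if a bystander is moved by more than 15 mm (distance of any of caliper, tape, cup, jar, blank, marker from where it was at the start of the episode above 0.015 m).
It also fails if it takes over 67 s, if anything falls off the work surface, if the arm or the gripper's body presses on something with over 40 N, if the wrist force passes 120 N, or if a joint passes its speed limit or range.

ROBOT

A 7-joint arm with a two-finger parallel gripper is mounted at the origin on the work surface. World frame = base frame: x ahead of the robot, y to its left, z up, the work surface at z = 0. Lengths are in m, angles in rad, forces in N, time in s.
With the tool pointing down it reaches from about 0.425 to 0.925 m from the base axis. Payload 6.8 kg.
Tool frame: the origin (TCP) lies midway between the tips of the shut fingers; the grasp point (between the pads) lies 19 mm behind it (r.grip_point_offset is the distance from the TCP to the grasp point, in m); z points along the fingers, y is the direction in which the jaws open and shut (so a half turn about z gives the same grasp; the last joint's range is limited). The gripper opens to 85 mm and grips with 20 to 120 N. Pads are 22 mm wide; open, the fingers measure 114 mm over their backs; the gripper's body (76 mm by 85 mm) begins 54 mm behind the grasp point. The pads swing forward as they close: fully open they stand 13 mm farther back than shut.
Start: joints at [1.087, 0.477, 0.022, 1.555, -0.011, 1.109, -0.083], TCP at [0.248, -0.628, 0.231] pointing down, gripper open.
Joint ranges: [-2.96, 2.96], [-0.34, 2.1], [-1.41, 1.46], [0.24, 2.44], [-1.37, 4.51], [0.17, 1.92], [-2.96, 2.96]. Speed limits (rad/s): [2.39, 2.39, 3.14, 3.14, 3.14, 3.14, 3.14].

INTERFACE

Orientations are given as a rotation vector (axis times angle).
In Python, from bench import r, grab_frame, camera_params gives the robot as it stands.
- The arm moves only by the tool carry_out, never from a script. Its argument "motion" is text: rows parted by semicolons, each of 5 numbers parted by spaces: the closure, from 0 (fully open) to 1 (shut), then the shift along the tool's x, y, z in mm, then the turn about the tool's z in rad. In form: fingers dx dy dz twist; .... A call has exactly 8 rows; each row shifts and turns the commanded pose from where the row before left it, along the tool's axes as they then stand; what a row does not reach is not made up. A row lasts 1/8 s, in which the tool goes at most 62.5 mm and 10.7 degrees, less where a joint would pass 70% of its speed; a pose out of reach is approached as far as the arm can. A call with a gripper value outside its range is refused whole. The fingers move at their own pace and stop on an object; "newtons" is the grip in N (left out, the last holds). Time passes only in rows, so rows that do not move let the fingers close, or fill a call up. It gives the time, the measured TCP pose, the force and the opening at its end, in the units of the state.
- r.get_obs(): the state, without advancing time (a new reading comes with each control period).
- grab_frame(name): name is "side" or "top"; returns the picture (384x512x3 uint8, red, green, blue); there is no depth.
- camera_params(name): a dict with "fx", "fy", "cx", "cy" (pixels), "eye" and "attitude" of the camera in the world. Camera axes: x right, y down, z forward; pixel columns grow to the right and rows downward; lengths in m; the calibration is good to about 2 mm. A picture is of the moment at which its call begins. camera_params takes no time and is no camera call.
- r.hand_in(): hands the job in, once; it reports no verdict.
The state is a dict: "clock": time; "joints": joint angles; "qvel": joint speeds; "tau": joint torques, N m; "tcp_pos": TCP position; "orientation": TCP orientation; "contact_force": force on the tool from outside, world axes, zero at the start; "moment": the same for the moment, N m; "grip_width": finger opening in m.
Only numpy, scipy, OpenCV 4.12 (cv2) and the standard library are available. Lean on these libraries where they do the work, as an engineer would, in place of code of your own. Each camera call takes 0.05 s, during which the arm holds its last target.

## Working session

There is one attempt and no reset: what is moved stays moved. The work goes in short steps, Python scripts to look and compute and a tool call to move; the robot and the scene stay as the last step left them, time stands still between calls to the robot, and variables do not carry over. Pictures are saved under pics/ and viewed, and the job is handed in when it is done.

Besides the shell and the picture viewer there is one more tool, called after "Call:" in YAML: its name, and indented under it one key for each argument. carry_out: Moves the arm, as the interface text tells. Its arguments: {"type":"object","properties":{"motion":{"type":"string"},"newtons":{"type":"number"}},"required":["motion"]}

```bash
ls; mkdir -p pics; python3 - <<'E'
from bench import r, grab_frame, camera_params
import cv2
for n in ("side","top"):
    f=grab_frame(n); cv2.imwrite(f"pics/{n}0.png",f[:,:,::-1]); print(n,camera_params(n))
o=r.get_obs(); print({k:o[k] for k in ("clock","tcp_pos","orientation","grip_width","contact_force")})
E
```

```text
pics
side {'fx': 463.40099431475204, 'fy': 463.40099431475204, 'cx': 261.45206162327446, 'cy': 201.93747611867494, 'eye': array([0.10710213, 0.87114527, 0.80177453]), 'attitude': array([-0.42373727,  2.67773595, -1.2886773 ])}
top {'fx': 376.8729927434123, 'fy': 376.8729927434123, 'cx': 253.4280982574369, 'cy': 188.4411720149658, 'eye': array([0.25427612, 0.00825551, 1.07744566]), 'attitude': array([-2.1784651 ,  2.11483179, -0.16677013])}
{'clock': 0.1, 'tcp_pos': array([ 0.24752479, -0.6274235 ,  0.2304252 ]), 'orientation': array([-3.08474209e+00, -5.86523497e-01,  6.59110126e-04]), 'grip_width': 0.08515271418837737, 'contact_force': array([0.18111143, 0.56569625, 0.30642253])}
```

View pics/side0.png

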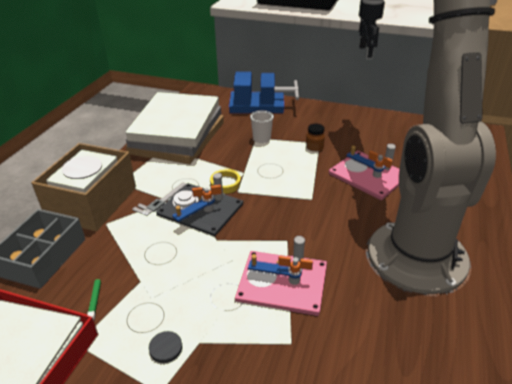

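View pics/top0.png

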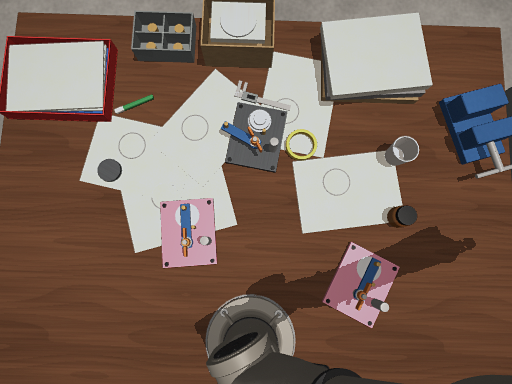

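The dark fixture is at top (257,133) / side (200,207). The two pink ones, at top (188,233) and (361,284), are decoys. I'll enlarge the dark one.

```bash
cat > h.py <<'E'
import numpy as np, cv2
from scipy.spatial.transform import Rotation as R
from bench import r, grab_frame, camera_params
P={n:camera_params(n) for n in ("side","top")}
def proj(n,X):
    p=P[n]; c=(np.atleast_2d(X)-p['eye'])@R.from_rotvec(p['attitude']).as_matrix()
    return np.c_[p['fx']*c[:,0]/c[:,2]+p['cx'],p['fy']*c[:,1]/c[:,2]+p['cy']]
def ray(n,uv,z):
    p=P[n]; d=R.from_rotvec(p['attitude']).as_matrix()@np.array([(uv[0]-p['cx'])/p['fx'],(uv[1]-p['cy'])/p['fy'],1])
    return p['eye']+d*(z-p['eye'][2])/d[2]
def crop(n,f,x0,y0,w,h,s,out):
    c=cv2.resize(f[y0:y0+h,x0:x0+w,::-1],None,fx=s,fy=s,interpolation=cv2.INTER_CUBIC); cv2.imwrite(out,c)
E
python3 - <<'E'
from h import *
a=cv2.imread('pics/top0.png')[:,:,::-1]; b=cv2.imread('pics/side0.png')[:,:,::-1]
crop('top',a,210,75,100,100,6,'pics/t0c.png'); crop('side',b,140,160,110,80,7,'pics/s0c.png')
print(proj('top',[[0.5,0,0],[0.6,0,0],[.5,.1,0]]))
E
```

```text
[[255.60984037 160.07822155]
 [256.55987709 127.09889584]
 [221.4151381  159.04404165]]
```

View pics/t0c.png

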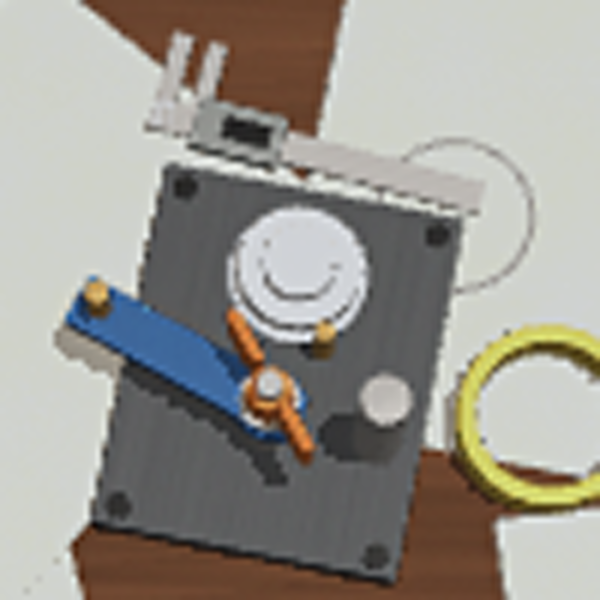

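View pics/s0c.png

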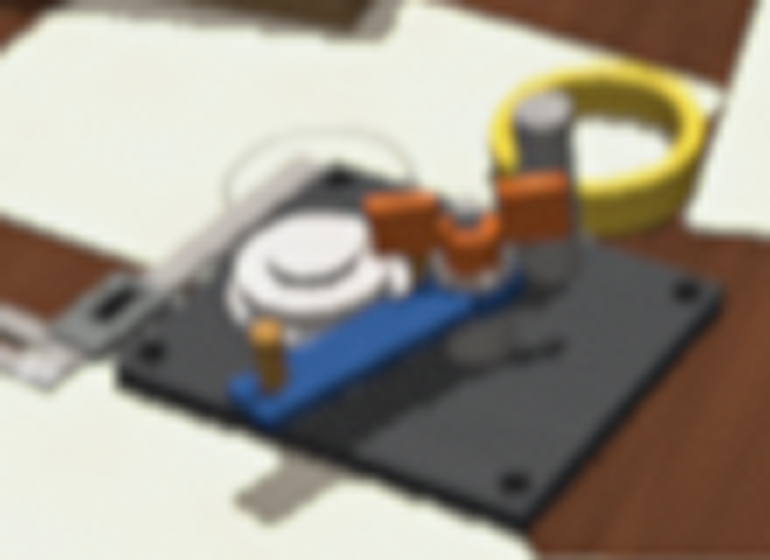

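```bash
cat >> h.py <<'E'
def T(c): return (210+c[0]/6-.5+.08, 75+c[1]/6-.5+.08)
E
python3 - <<'E'
from h import *
# plate corners + fit
pc=[(165,162),(465,215),(392,582),(93,522)]
loc=np.array([[.12,.075],[.12,-.075],[-.065,-.075],[-.065,.075]])
W=np.array([ray('top',T(c),.015)[:2] for c in pc])
post=ray('top',T((386,400)),.092)[:2]
L=np.vstack([loc,[[0,-.053]]]);Wd=np.vstack([W,post])
lc,wc=L.mean(0),Wd.mean(0)
U,S,Vt=np.linalg.svd((L-lc).T@(Wd-wc)); Rm=(U@Vt).T
t=wc-Rm@lc; yaw=np.arctan2(Rm[1,0],Rm[0,0])
print('fit',t,yaw,'res mm',((L@Rm.T+t)-Wd)*1000)
pin=ray('top',T((97,292)),.074)[:2]; d=Rm.T@(pin-t); print('pin',pin,d,np.hypot(*d),np.arctan2(d[1],d[0]))
for nm,c,z in [('wing1',(236,318),.088),('wing2',(308,452),.088),('hub',(270,388),.075),('stoppin',(325,330),.048),('flange',(299,258),.035)]:
    w=ray('top',T(c),z)[:2]; d=Rm.T@(w-t); print(nm,w,d*1000,np.hypot(*d)*1000,np.arctan2(d[1],d[0]))
# side check of post top & pin top
def s(c): return (140+c[0]/7-.4,160+c[1]/7-.4)
pw=ray('side',s((543,108)),.092); print('post side',pw, 'top',post, 'exp', Rm@[0,-.053]+t)
print('pin side',ray('side',s((267,328)),.074))
print(r.get_obs()['tcp_pos'])
E
```

```text
fit [0.54135152 0.00520105] -0.16224043347743375 res mm [[ 0.48802238  0.07459284]
 [-1.27297658  0.09796401]
 [ 0.55978847 -2.07334585]
 [-0.12001361  1.84472792]
 [ 0.34517935  0.05606108]]
pin [0.58458252 0.0859557 ] [0.02961902 0.08667726] 0.09159821706009781 1.2415203351641937
wing1 [0.56974783 0.02143016] [25.40193094 20.60282999] 32.70679897459966 0.6814566259847459
wing2 [ 0.5083949  -0.01283226] [-29.61091207 -23.11996282] 37.56778932460511 -2.478674143241867
hub [0.54123345 0.00504458] [-0.09123971 -0.17349021] 0.19601922801930352 -2.0549540482275317
stoppin [ 0.57797017 -0.02015812] [ 40.23402547 -19.11115554] 44.542261635860285 -0.44344820352187064
flange [ 0.61741859 -0.00715342] [77.06376543  0.09485919] 77.06382380951513 0.001230917500113743
post side [ 0.53329234 -0.04707942  0.092     ] top [ 0.53244527 -0.04715901] exp [ 0.53279045 -0.04710295]
pin side [0.58599792 0.08533169 0.074     ]
[ 0.24752479 -0.6274235   0.2304252 ]
```

The dark fixture fits to within about 2 mm: stud at (0.541, 0.005), yaw −0.162. The strap is at about 1.24 rad. The wing line at 0.67 rad means nut ≈ 6.95. Next I shut the fingers and travel high to a point behind the strap pin.

Call:
carry_out:
  motion: "1 35 -36 0 0; 1 35 -36 0 0; 1 35 -36 0 0; 1 35 -36 0 0; 1 35 -36 0 0; 1 35 -36 0 0; 1 35 -36 0 0; 1 35 -36 0 0"
  newtons: 40

```text
clock: 1.1
tcp_pos: [0.4027, -0.2556, 0.2312]
orientation: [-3.086, -0.587, 0.0]
contact_force: [0.5, -0.4, 0.3]
grip_width: -0.0002
```

```bash
cat > st.py <<'E'
from h import *
import sys
t=np.array([.54135,.0052]); yaw=-.1622
c,s=np.cos(yaw),np.sin(yaw); Rm=np.array([[c,-s],[s,c]])
def st():
    o=r.get_obs(); M=R.from_rotvec(o['orientation']).as_matrix()
    f=Rm.T@(o['tcp_pos'][:2]-t)*1000
    print('t',round(o['clock'],2),'fix xy',f.round(1),'r',round(np.hypot(*f),1),'phi',np.degrees(np.arctan2(f[1],f[0])).round(1),'z',(o['tcp_pos'][2]*1000).round(1),'toolx yaw in fix',(np.arctan2(M[1,0],M[0,0])-yaw).round(3),'tilt',M[2,2].round(4),'F fix',(Rm.T@o['contact_force'][:2]).round(1),o['contact_force'][2].round(1),'w',round(o['grip_width'],4))
    return o,f,M
def goto(fx,fy):
    o,f,M=st(); d=Rm@np.array([fx-f[0],fy-f[1]]); print('to',fx,fy,'tool shift',(M.T@np.r_[d,0]).round(1))
if __name__=='__main__':
    if len(sys.argv)>2: goto(float(sys.argv[1]),float(sys.argv[2]))
    else: st()
E
python3 st.py -3 98
```

```text
t 1.1 fix xy [ -94.7 -279.8] r 295.3 phi -108.7 z 231.2 toolx yaw in fix 0.538 tilt -1.0 F fix [ 0.6 -0.3] 0.3 w -0.0002
to -3.0 98.0 tool shift [ 272.3 -277.4   -0. ]
```

Call:
carry_out:
  motion: "1 34 -35 0 0; 1 34 -35 0 0; 1 34 -35 0 0; 1 34 -35 0 0; 1 34 -35 0 0; 1 34 -35 0 0; 1 34 -34 0 0; 1 34 -34 0 0"

```text
clock: 2.1
tcp_pos: [0.5538, 0.1024, 0.231]
orientation: [3.086, 0.586, -0.001]
contact_force: [0.6, -0.2, 0.9]
grip_width: 0.0003
```

Call:
carry_out:
  motion: "1 0 0 20 0.18; 1 0 0 20 0.18; 1 0 0 20 0.18; 1 0 0 20 0; 1 0 0 15 0; 1 0 0 0 0; 1 0 0 0 0; 1 0 0 0 0"

```text
clock: 3.1
tcp_pos: [0.5541, 0.1013, 0.1372]
orientation: [-3.131, 0.258, -0.002]
contact_force: [0.5, 0.2, 0.3]
grip_width: -0.0001
```

```bash
python3 st.py -3 98; python3 - <<'E'
from h import *
a=grab_frame('top');b=grab_frame('side')
crop('top',a,190,60,120,120,5,'pics/t1.png'); crop('side',b,120,110,160,120,5,'pics/s1.png')
E
```

```text
t 3.1 fix xy [-2.9 96.9] r 96.9 phi 91.7 z 137.2 toolx yaw in fix -0.002 tilt -1.0 F fix [0.4 0.2] 0.3 w -0.0001
to -3.0 98.0 tool shift [-0.1 -1.1  0. ]
```

View pics/s1.png

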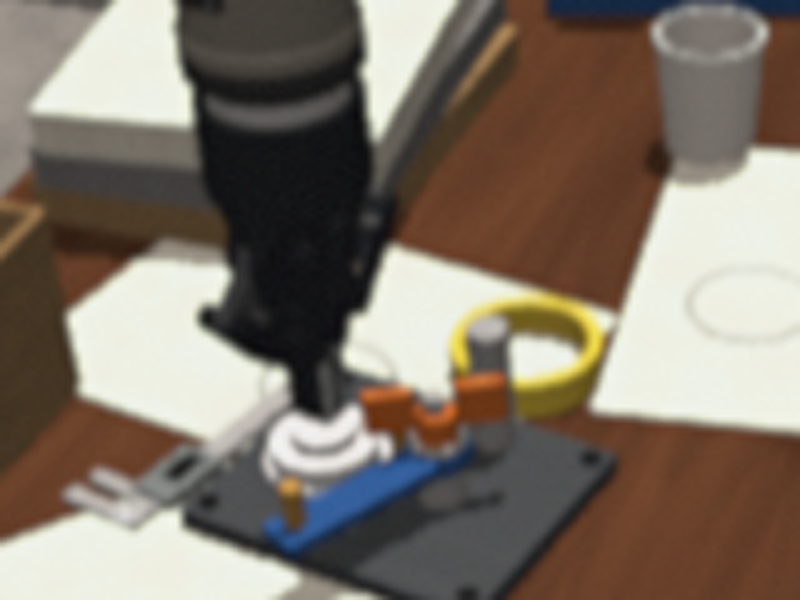

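View pics/t1.png

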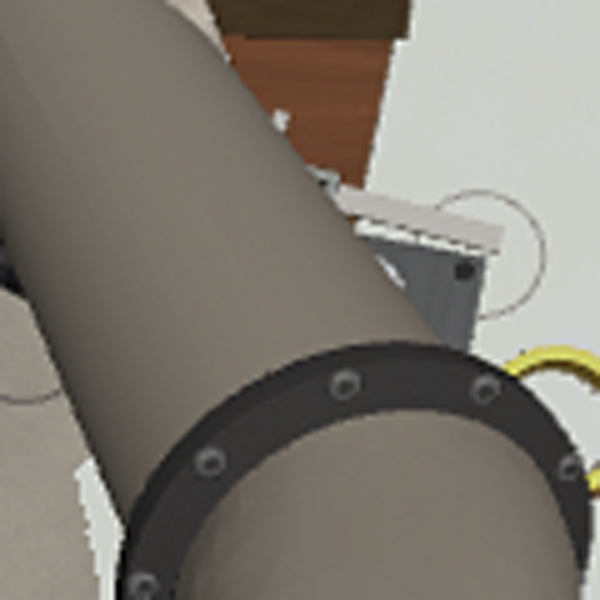

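```bash
python3 - <<'E'
from h import *
o=r.get_obs(); p=proj('side',o['tcp_pos'])[0]; print(p,(p-[120,110])*5)
E
```

```text
[183.94293649 192.46616709] [319.71468247 412.33083545]
```

Call:
carry_out:
  motion: "1 0 -1 25 0; 1 0 0 25 0; 1 0 0 20 0; 1 0 0 8 0; 1 0 0 0 0; 1 0 0 0 0; 1 0 0 0 0; 1 0 0 0 0"

```text
clock: 4.2
tcp_pos: [0.554, 0.1022, 0.0588]
orientation: [-3.131, 0.258, -0.001]
contact_force: [-0.8, 0.0, -0.2]
grip_width: -0.0001
```

```bash
python3 st.py -3 98; python3 - <<'E'
from h import *
b=grab_frame('side')
crop('side',b,130,130,120,100,6,'pics/s2.png')
E
```

```text
t 4.2 fix xy [-3.2 97.7] r 97.8 phi 91.9 z 58.8 toolx yaw in fix -0.002 tilt -1.0 F fix [-0.8 -0.1] -0.2 w -0.0001
to -3.0 98.0 tool shift [ 0.2 -0.3  0. ]
```

View pics/s2.png

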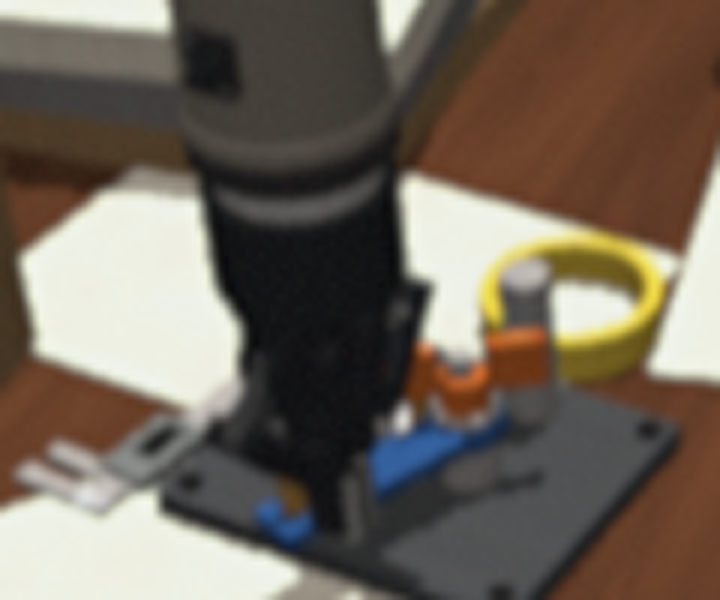

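Call:
carry_out:
  motion: "1 8 2.5 0 0; 1 8 2.5 0 0; 1 8 2 0 0; 1 8 2 0 0; 1 7.5 3 0 0; 1 7.5 3 0 0; 1 7 4.5 0 0; 1 7 4.5 0 0"

```text
clock: 5.25
tcp_pos: [0.6103, 0.0682, 0.0583]
orientation: [-3.131, 0.258, -0.0]
contact_force: [-3.4, -1.1, 0.8]
grip_width: 0.0002
```

```bash
python3 st.py 58 74; python3 - <<'E'
from h import *
b=grab_frame('side')
crop('side',b,130,130,120,100,6,'pics/s3.png')
E
```

```text
t 5.25 fix xy [57.9 73.3] r 93.4 phi 51.7 z 58.3 toolx yaw in fix -0.002 tilt -1.0 F fix [-3.2 -1.7] 0.8 w 0.0002
to 58.0 74.0 tool shift [ 0.1 -0.7  0. ]
```

View pics/s3.png

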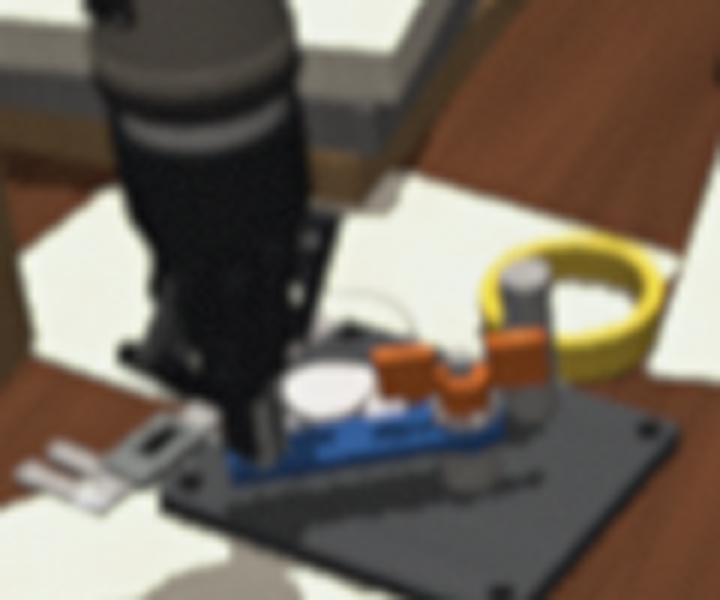

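The strap is following the finger with about 3 N. I continue to the stop.

Call:
carry_out:
  motion: "1 6 5 0 0; 1 6 5 0 0; 1 5 6.5 0 0; 1 5 6.5 0 0; 1 3.5 7.5 0 0; 1 3.5 7.5 0 0; 1 1.5 6 0 0; 1 1.5 6 0 0"

```text
clock: 6.3
tcp_pos: [0.6334, 0.0136, 0.0584]
orientation: [-3.131, 0.258, -0.0]
contact_force: [-0.3, 1.8, 0.2]
grip_width: 0.0001
```

```bash
python3 st.py 90 20; python3 - <<'E'
from h import *
b=grab_frame('side')
crop('side',b,130,130,120,100,6,'pics/s4.png')
E
```

```text
t 6.3 fix xy [89.5 23.2] r 92.5 phi 14.5 z 58.4 toolx yaw in fix -0.002 tilt -1.0 F fix [-0.6  1.8] 0.2 w 0.0001
to 90.0 20.0 tool shift [ 0.5  3.2 -0. ]
```

View pics/s4.png

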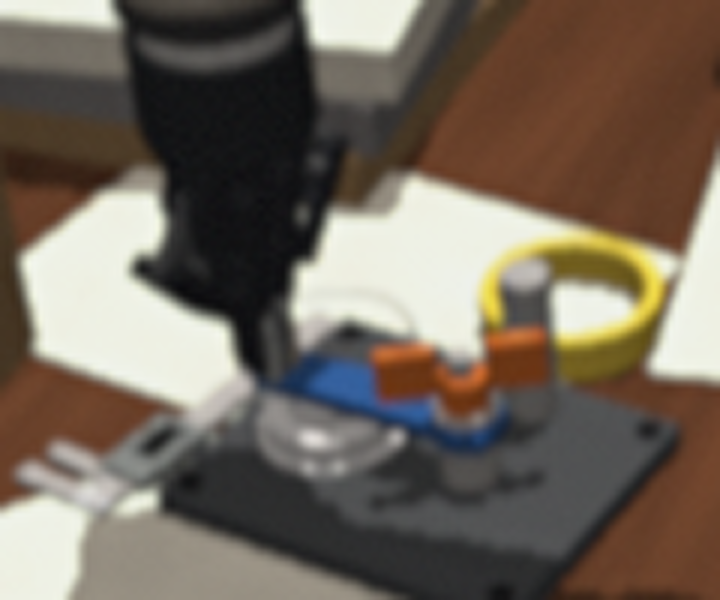

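Call:
carry_out:
  motion: "1 0 1 0 0; 1 0 1 0 0; 1 0 1 0 0; 1 0 0 0 0; 1 0 0 0 0; 1 0 0 0 0; 1 0 0 0 0; 1 0 0 0 0"

```text
clock: 7.35
tcp_pos: [0.6329, 0.011, 0.0583]
orientation: [-3.131, 0.258, -0.0]
contact_force: [1.1, 0.4, 0.2]
grip_width: 0.0
```

```bash
python3 st.py
```

```text
t 7.35 fix xy [89.4 20.5] r 91.8 phi 12.9 z 58.3 toolx yaw in fix -0.002 tilt -1.0 F fix [1.  0.5] 0.2 w 0.0
```

Call:
carry_out:
  motion: "1 0 1 0 0; 1 0 1 0 0; 1 0 1 0 0; 1 0 0 0 0; 1 0 0 0 0; 1 0 0 0 0; 1 0 0 0 0; 1 0 0 0 0"

```text
clock: 8.35
tcp_pos: [0.6325, 0.0088, 0.0584]
orientation: [-3.13, 0.257, -0.001]
contact_force: [1.3, 5.3, -0.7]
grip_width: 0.0001
```

```bash
python3 st.py;python3 - <<'E'
from h import *
b=grab_frame('side');a=grab_frame('top')
crop('side',b,130,130,120,100,6,'pics/s5.png'); crop('top',a,200,60,120,120,5,'pics/t5.png')
E
```

```text
t 8.35 fix xy [89.4 18.3] r 91.2 phi 11.6 z 58.4 toolx yaw in fix -0.001 tilt -1.0 F fix [0.5 5.4] -0.7 w 0.0001
```

View pics/s5.png

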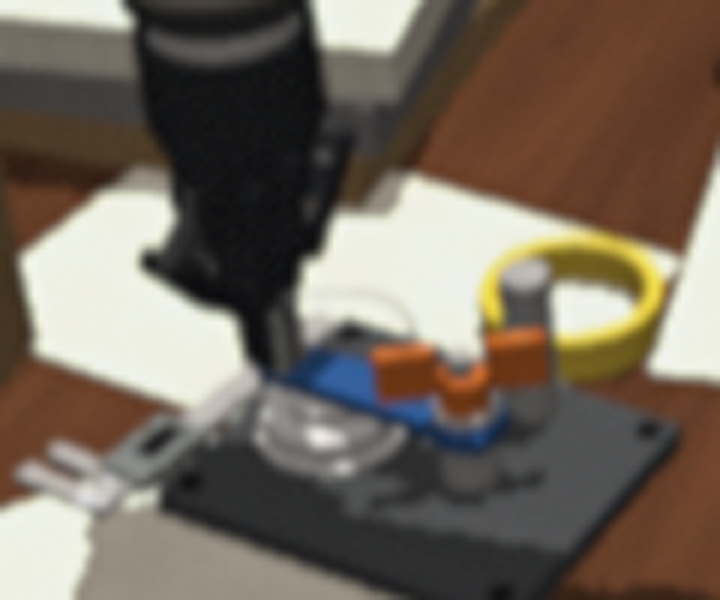

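View pics/t5.png

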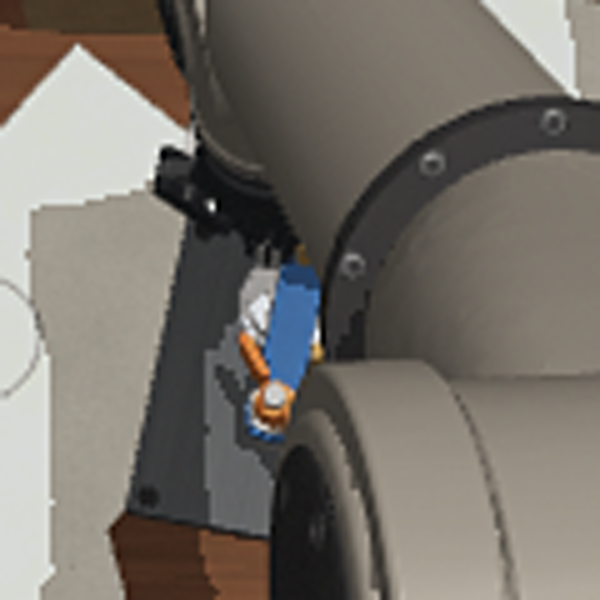

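The strap is at its stop, with 5.4 N of reaction. Next I back off, lift, go over behind wing a and drop beside it.

Call:
carry_out:
  motion: "1 0 -6 0 0; 1 0 0 -25 0; 1 0 0 -25 0; 1 -32 -2 0 0; 1 -32 -2 0 0; 1 -32 -3 0 0; 1 0 0 0 0; 1 0 0 0 0"

```text
clock: 9.45
tcp_pos: [0.5403, 0.0356, 0.1085]
orientation: [3.13, -0.259, 0.001]
contact_force: [-0.2, 0.1, -0.2]
grip_width: 0.0001
```

```bash
python3 st.py -7 31;python3 - <<'E'
from h import *
b=grab_frame('side')
crop('side',b,130,110,120,100,6,'pics/s6.png')
E
```

```text
t 9.45 fix xy [-5.9 29.9] r 30.5 phi 101.2 z 108.5 toolx yaw in fix -0.003 tilt -1.0 F fix [-0.2  0.1] -0.2 w 0.0001
to -7.0 31.0 tool shift [-1.1 -1.1 -0. ]
```

View pics/s6.png

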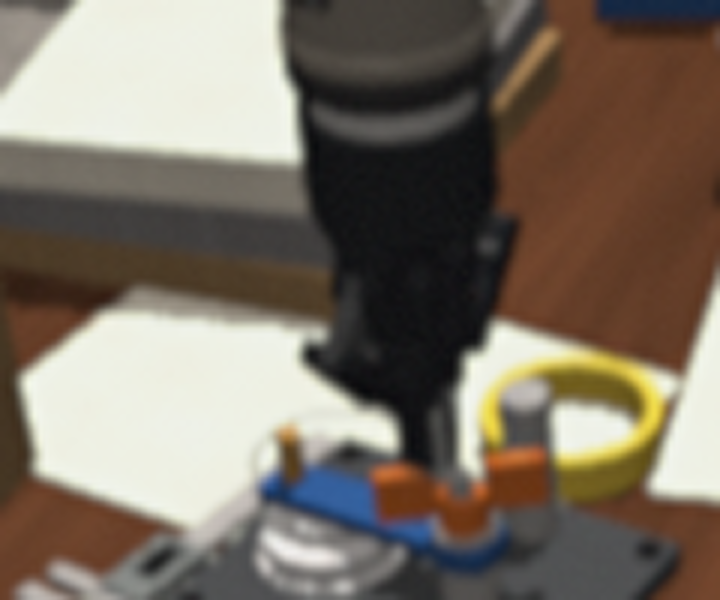

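Call:
carry_out:
  motion: "1 0 0 15 0; 1 0 0 15 0; 1 0 0 13 0; 1 0 0 0 0; 1 4.4 -1 0 0; 1 4.4 -1 0 0; 1 4 0.9 0 0; 1 4 0.9 0 0"

```text
clock: 10.5
tcp_pos: [0.5569, 0.0338, 0.0656]
orientation: [-3.131, 0.258, -0.001]
contact_force: [0.5, -0.0, 0.1]
grip_width: 0.0003
```

```bash
python3 st.py 10.9 30.1;python3 - <<'E'
from h import *
b=grab_frame('side')
crop('side',b,130,110,120,100,6,'pics/s7.png')
E
```

```text
t 10.5 fix xy [10.7 30.8] r 32.6 phi 70.9 z 65.6 toolx yaw in fix -0.002 tilt -1.0 F fix [0.5 0.1] 0.1 w 0.0003
to 10.9 30.1 tool shift [0.2 0.7 0. ]
```

View pics/s7.png

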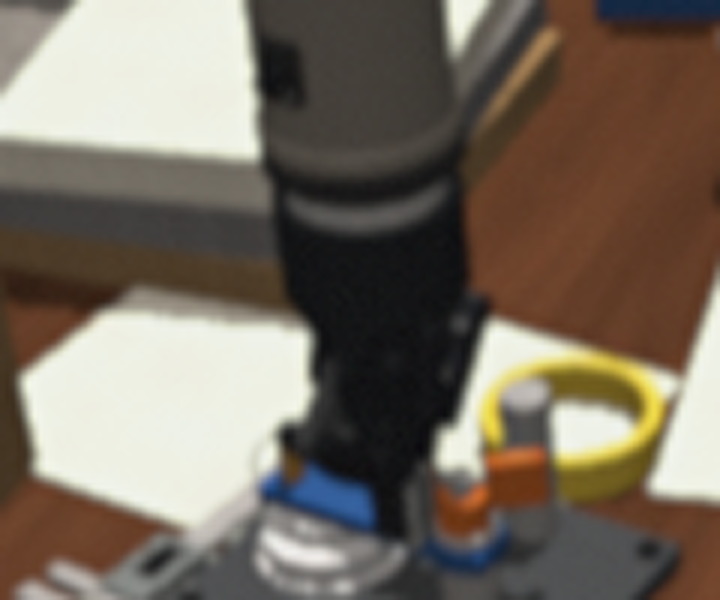

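Call:
carry_out:
  motion: "1 3.7 2 0 0; 1 3.7 2 0 0; 1 3 2.8 0 0; 1 3 2.8 0 0; 1 2.3 3.5 0 0; 1 2.3 3.5 0 0; 1 1.2 4 0 0; 1 1.2 4 0 0"

```text
clock: 11.55
tcp_pos: [0.5726, 0.0062, 0.0654]
orientation: [-3.131, 0.258, -0.0]
contact_force: [-0.7, 1.0, 1.0]
grip_width: -0.0002
```

```bash
python3 st.py 31.5 5.6;python3 - <<'E'
from h import *
b=grab_frame('side')
crop('side',b,130,110,120,100,6,'pics/s8.png')
E
```

```text
t 11.55 fix xy [30.7  6. ] r 31.3 phi 11.1 z 65.4 toolx yaw in fix -0.002 tilt -1.0 F fix [-0.9  0.9] 1.0 w -0.0002
to 31.5 5.6 tool shift [0.8 0.4 0. ]
```

View pics/s8.png

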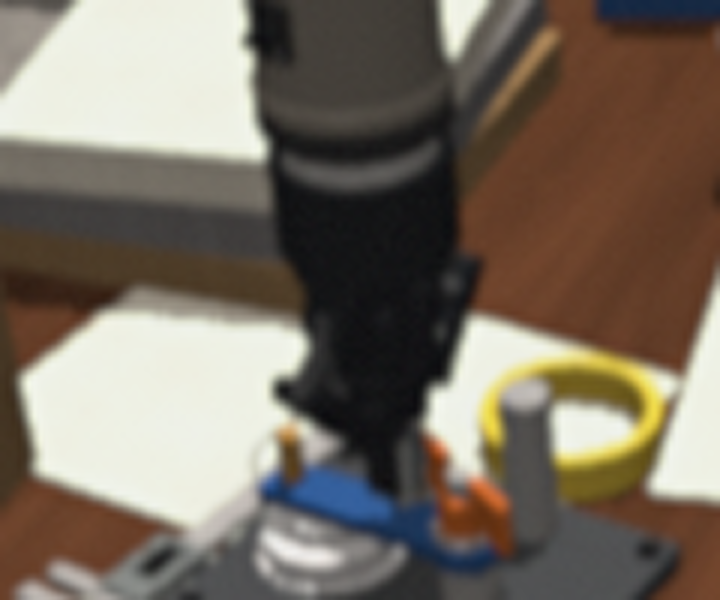

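Call:
carry_out:
  motion: "1 0.5 4.2 0 0; 1 0.5 4.2 0 0; 1 -0.5 3.3 0 0; 1 -0.5 3.3 0 0; 1 -0.8 2.2 0 0; 1 -0.8 2.2 0 0; 1 0 0 0 0; 1 0 0 0 0"

```text
clock: 12.6
tcp_pos: [0.5676, -0.0126, 0.0653]
orientation: [3.131, -0.258, -0.0]
contact_force: [-0.3, -0.3, 0.7]
grip_width: -0.0001
```

```bash
python3 st.py 29 -13.5;python3 - <<'E'
from h import *
b=grab_frame('side')
crop('side',b,130,110,120,100,6,'pics/s9.png')
E
```

```text
t 12.6 fix xy [ 28.8 -13.3] r 31.7 phi -24.8 z 65.3 toolx yaw in fix -0.002 tilt -1.0 F fix [-0.3 -0.3] 0.7 w -0.0001
to 29.0 -13.5 tool shift [0.2 0.2 0. ]
```

View pics/s9.png

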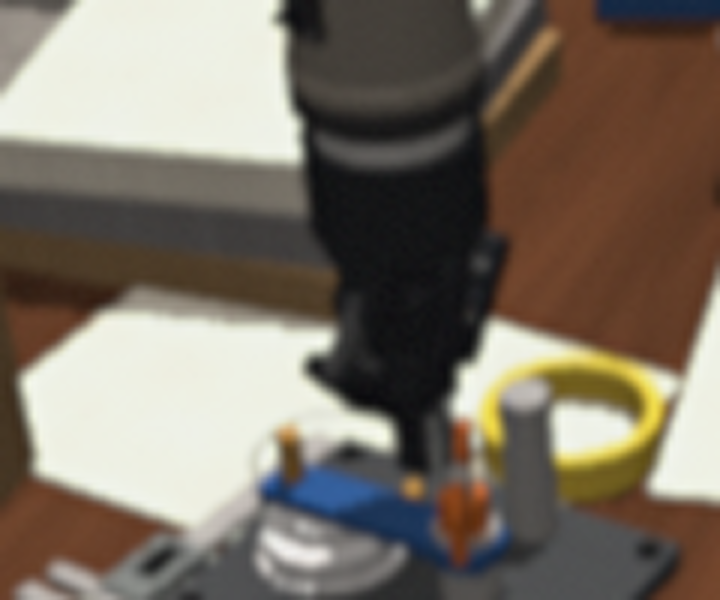

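Wing b now points to about 126° and wing a to about −54°. I move over to behind wing b.

Call:
carry_out:
  motion: "1 0 -3 -2 0; 1 0 0 -22 0; 1 0 0 -22 0; 1 -20 -1 0 0; 1 -20 -2 0 0; 1 -20 -2 0 0; 1 0 0 0 0; 1 0 0 0 0"

```text
clock: 13.65
tcp_pos: [0.5108, 0.0052, 0.1116]
orientation: [-3.131, 0.258, -0.002]
contact_force: [-0.1, 0.3, 0.8]
grip_width: -0.0002
```

```bash
python3 st.py -31 -6;python3 - <<'E'
from h import *
b=grab_frame('side')
crop('side',b,130,110,120,100,6,'pics/s10.png')
E
```

```text
t 13.65 fix xy [-30.1  -4.9] r 30.5 phi -170.7 z 111.6 toolx yaw in fix -0.002 tilt -1.0 F fix [-0.2  0.3] 0.8 w -0.0002
to -31.0 -6.0 tool shift [-0.9  1.1 -0. ]
```

View pics/s10.png

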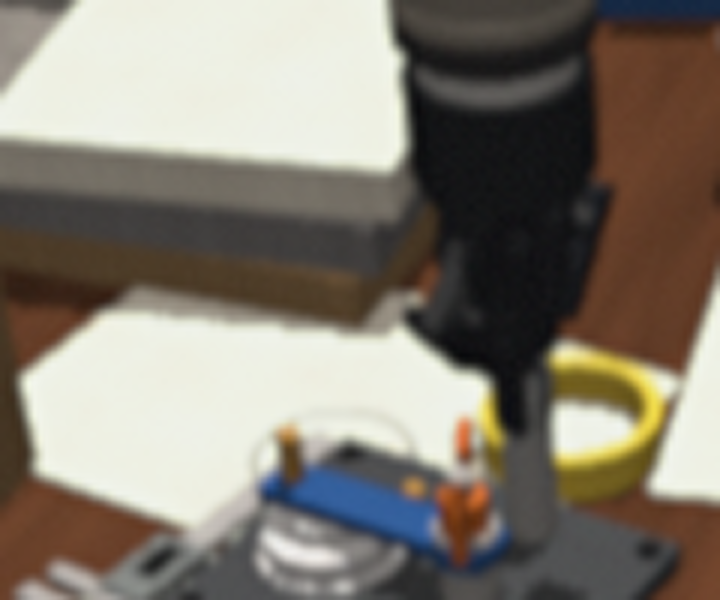

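Call:
carry_out:
  motion: "1 -1 1 13 0; 1 0 0 12 0; 1 0 0 12 0; 1 0 0 12 0; 1 -0.2 -4.2 0 0; 1 -0.2 -4.2 0 0; 1 0.9 -4 0 0; 1 0.9 -4 0 0"

```text
clock: 14.7
tcp_pos: [0.5132, 0.0208, 0.0627]
orientation: [-3.131, 0.257, -0.001]
contact_force: [0.3, 0.4, 0.1]
grip_width: -0.0003
```

```bash
python3 st.py -30.1 10.9
```

```text
t 14.7 fix xy [-30.3  10.8] r 32.2 phi 160.3 z 62.7 toolx yaw in fix -0.002 tilt -1.0 F fix [0.2 0.5] 0.1 w -0.0003
to -30.1 10.9 tool shift [ 0.2 -0.1  0. ]
```

Call:
carry_out:
  motion: "1 2 -3.7 0 0; 1 2 -3.7 0 0; 1 2.8 -3 0 0; 1 2.8 -3 0 0; 1 3.5 -2.3 0 0; 1 3.5 -2.3 0 0; 1 4 -1.2 0 0; 1 4 -1.2 0 0"

```text
clock: 15.7
tcp_pos: [0.5405, 0.0364, 0.0622]
orientation: [3.131, -0.258, -0.0]
contact_force: [-1.3, -0.6, -0.3]
grip_width: -0.0003
```

```bash
python3 st.py -5.6 31.5;python3 - <<'E'
from h import *
b=grab_frame('side')
crop('side',b,130,110,120,100,6,'pics/s11.png')
E
```

```text
t 15.7 fix xy [-5.9 30.7] r 31.3 phi 100.9 z 62.2 toolx yaw in fix -0.002 tilt -1.0 F fix [-1.2 -0.8] -0.3 w -0.0003
to -5.6 31.5 tool shift [ 0.3 -0.8 -0. ]
```

View pics/s11.png

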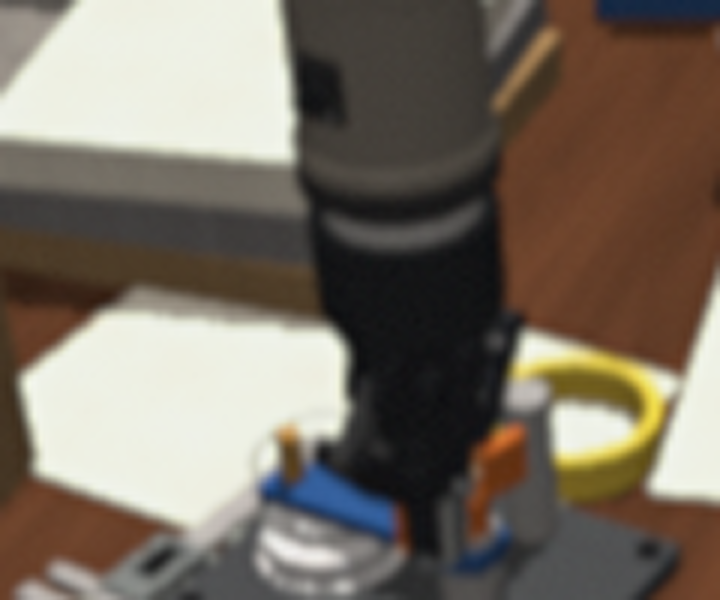

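Call:
carry_out:
  motion: "1 4.2 -0.5 0 0; 1 4.2 -0.4 0 0; 1 4 0.9 0 0; 1 4 0.9 0 0; 1 3.7 2 0 0; 1 3.7 2 0 0; 1 3 2.8 0 0; 1 3 2.8 0 0"

```text
clock: 16.75
tcp_pos: [0.5683, 0.021, 0.0624]
orientation: [-3.131, 0.258, -0.0]
contact_force: [-0.5, 0.9, 0.1]
grip_width: -0.0003
```

```bash
python3 st.py 24.5 20.6
```

```text
t 16.75 fix xy [24.1 19.9] r 31.3 phi 39.6 z 62.4 toolx yaw in fix -0.002 tilt -1.0 F fix [-0.7  0.8] 0.1 w -0.0003
to 24.5 20.6 tool shift [ 0.4 -0.7  0. ]
```

Call:
carry_out:
  motion: "1 2.3 3.5 0 0; 1 2.3 3.5 0 0; 1 1.2 4 0 0; 1 1.2 4 0 0; 1 0.5 4.2 0 0; 1 0.3 4.2 0 0; 1 -0.5 3.3 0 0; 1 -0.5 3.3 0 0"

```text
clock: 17.75
tcp_pos: [0.5698, -0.0097, 0.0623]
orientation: [3.131, -0.258, 0.0]
contact_force: [0.2, 1.3, -0.1]
grip_width: -0.0003
```

```bash
python3 st.py 30.6 -9.4;python3 - <<'E'
from h import *
b=grab_frame('side')
crop('side',b,130,110,120,100,6,'pics/s12.png')
E
```

```text
t 17.75 fix xy [ 30.5 -10.1] r 32.1 phi -18.4 z 62.3 toolx yaw in fix -0.002 tilt -1.0 F fix [-0.   1.4] -0.1 w -0.0003
to 30.6 -9.4 tool shift [ 0.1 -0.7 -0. ]
```

View pics/s12.png

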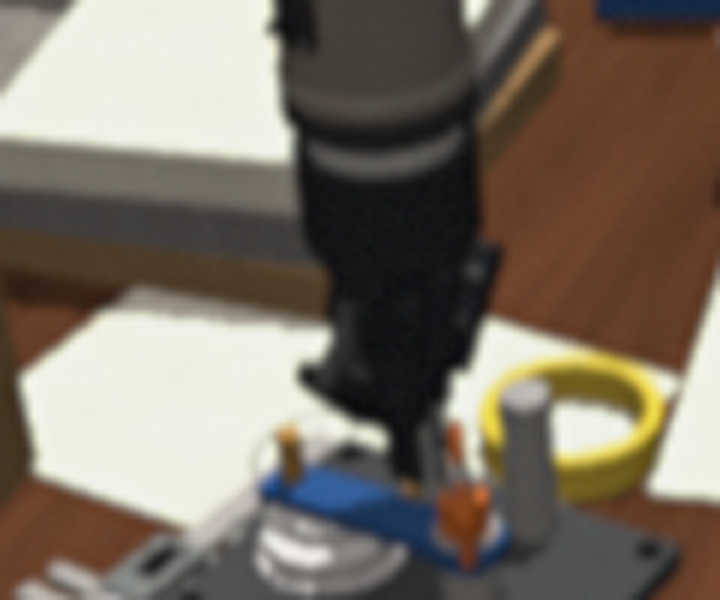

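Call:
carry_out:
  motion: "1 -0.8 2.2 0 0; 1 -0.8 2 0 0; 1 0 -3 -2 0; 1 0 0 -24 0; 1 0 0 -24 0; 1 -20 -1 0 0; 1 -20 -2 0 0; 1 -20 -2 0 0"

```text
clock: 18.8
tcp_pos: [0.509, 0.0047, 0.1125]
orientation: [3.131, -0.257, 0.0]
contact_force: [0.9, 0.3, -0.4]
grip_width: 0.0001
```

```bash
python3 st.py -31 -6;python3 - <<'E'
from h import *
b=grab_frame('side')
crop('side',b,130,110,120,100,6,'pics/s13.png')
E
```

```text
t 18.8 fix xy [-31.8  -5.8] r 32.3 phi -169.7 z 112.5 toolx yaw in fix -0.002 tilt -1.0 F fix [0.9 0.5] -0.4 w 0.0001
to -31.0 -6.0 tool shift [0.8 0.2 0. ]
```

View pics/s13.png

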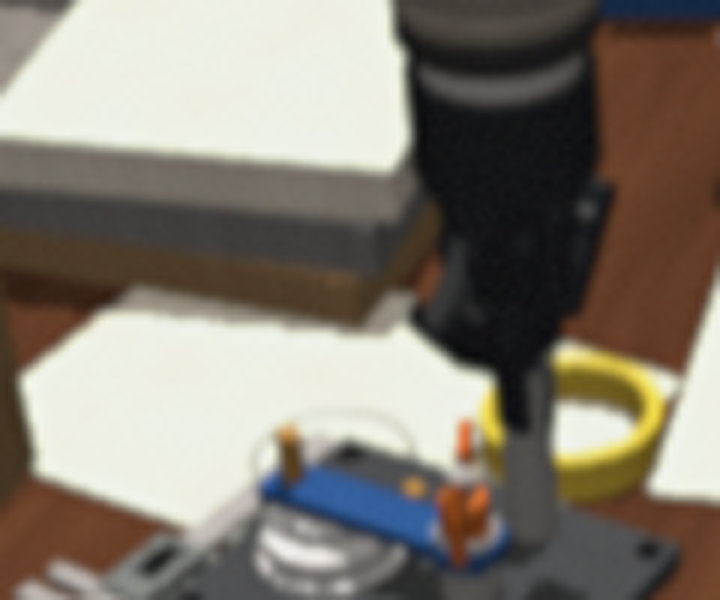

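Call:
carry_out:
  motion: "1 0 0 15 0; 1 0 0 13 0; 1 0 0 12 0; 1 0 0 12 0; 1 0 -4.2 0 0; 1 0 -4.2 0 0; 1 0.9 -4 0 0; 1 0.9 -4 0 0"

```text
clock: 19.85
tcp_pos: [0.5146, 0.0206, 0.0607]
orientation: [-3.131, 0.257, -0.001]
contact_force: [-0.3, 0.8, -0.0]
grip_width: -0.0001
```

Call:
carry_out:
  motion: "1 2 -3.7 0 0; 1 2 -3.7 0 0; 1 2.8 -3 0 0; 1 2.8 -3 0 0; 1 3.5 -2.3 0 0; 1 3.5 -2.3 0 0; 1 4 -1.2 0 0; 1 4 -1.2 0 0"

```text
clock: 20.85
tcp_pos: [0.5419, 0.0363, 0.0602]
orientation: [3.131, -0.258, -0.0]
contact_force: [-0.0, -0.1, -0.7]
grip_width: 0.0002
```

```bash
python3 st.py -5.6 31.5;python3 - <<'E'
from h import *
b=grab_frame('side')
crop('side',b,130,110,120,100,6,'pics/s14.png')
E
```

```text
t 20.85 fix xy [-4.5 30.8] r 31.1 phi 98.3 z 60.2 toolx yaw in fix -0.002 tilt -1.0 F fix [-0.  -0.1] -0.7 w 0.0002
to -5.6 31.5 tool shift [-1.1 -0.7  0. ]
```

View pics/s14.png

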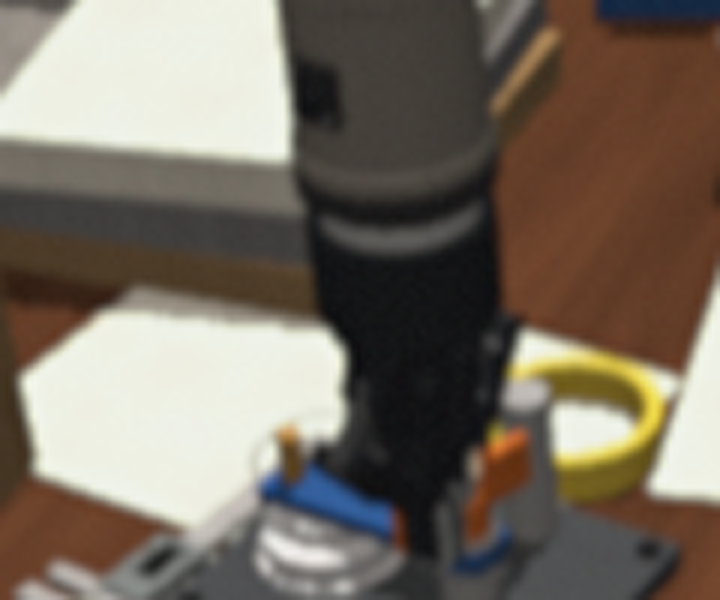

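Call:
carry_out:
  motion: "1 3.9 -0.5 0 0; 1 4 -0.3 0 0; 1 3.9 0.9 0 0; 1 3.9 0.9 0 0; 1 3.6 2 0 0; 1 3.6 2 0 0; 1 2.5 2.3 0 0; 1 0 0 0 0"

```text
clock: 21.9
tcp_pos: [0.566, 0.0245, 0.0604]
orientation: [3.131, -0.259, 0.001]
contact_force: [0.4, 0.2, -1.1]
grip_width: 0.0001
```

```bash
python3 st.py 28 16;python3 - <<'E'
from h import *
b=grab_frame('side')
crop('side',b,130,110,120,100,6,'pics/s15.png')
E
```

```text
t 21.9 fix xy [21.2 23.1] r 31.3 phi 47.4 z 60.4 toolx yaw in fix -0.003 tilt -1.0 F fix [0.3 0.3] -1.1 w 0.0001
to 28.0 16.0 tool shift [6.8 7.1 0. ]
```

View pics/s15.png

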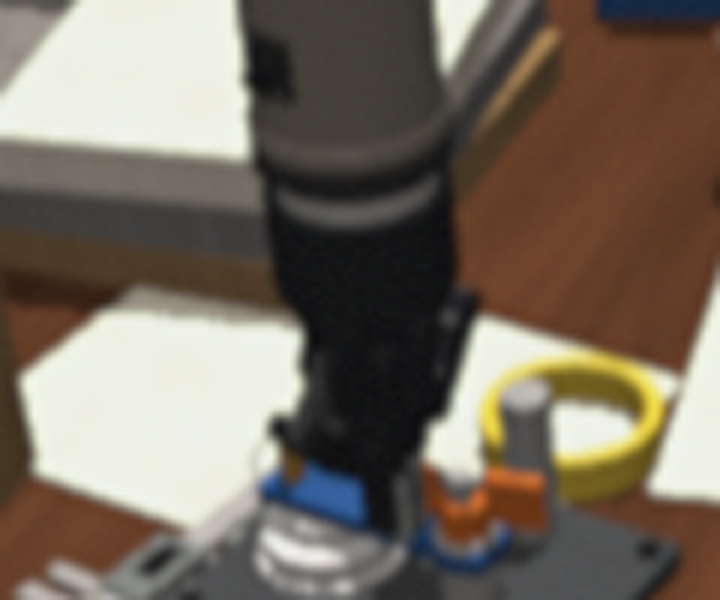

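Call:
carry_out:
  motion: "1 1.5 1.2 0 0; 1 1.5 1.2 0 0; 1 1 1.2 0 0; 1 1 1.2 0 0; 1 1 1.2 0 0; 1 0 0 0 0; 1 0 0 0 0; 1 0 0 0 0"

```text
clock: 22.95
tcp_pos: [0.5706, 0.018, 0.0604]
orientation: [3.131, -0.258, 0.0]
contact_force: [-0.7, 0.2, -0.3]
grip_width: -0.0001
```

```bash
python3 st.py 28 16
```

```text
t 22.95 fix xy [26.8 17.3] r 31.9 phi 32.9 z 60.4 toolx yaw in fix -0.002 tilt -1.0 F fix [-0.7  0.1] -0.3 w -0.0001
to 28.0 16.0 tool shift [1.2 1.3 0. ]
```

Call:
carry_out:
  motion: "1 0 0.5 0 0; 1 0 0.5 0 0; 1 0 0.5 0 0; 1 0 0.5 0 0; 1 0 0 0 0; 1 0 0 0 0; 1 0 0 0 0; 1 0 0 0 0"

```text
clock: 23.95
tcp_pos: [0.5705, 0.0167, 0.0604]
orientation: [-3.13, 0.257, -0.001]
contact_force: [1.2, 4.4, -0.8]
grip_width: -0.0002
```

```bash
python3 st.py;python3 - <<'E'
from h import *
b=grab_frame('side')
crop('side',b,130,110,120,100,6,'pics/s16.png')
E
```

```text
t 23.95 fix xy [26.9 16.1] r 31.3 phi 30.9 z 60.4 toolx yaw in fix -0.002 tilt -1.0 F fix [0.5 4.5] -0.8 w -0.0002
```

View pics/s16.png

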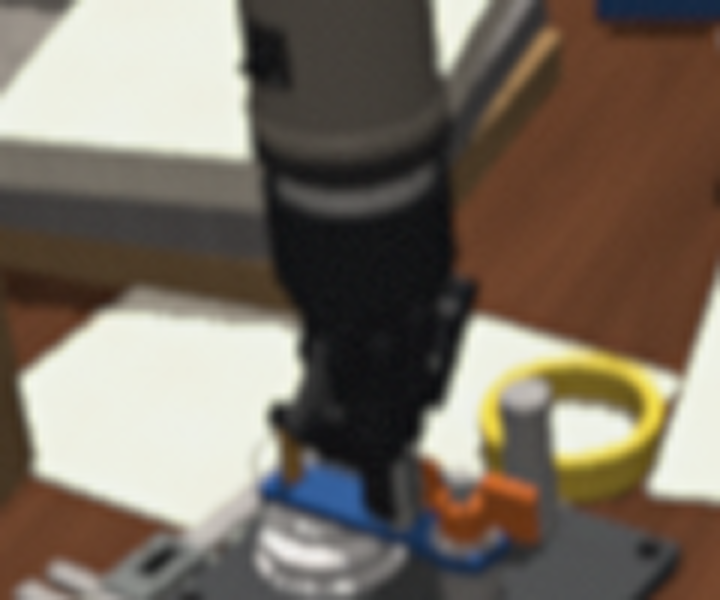

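A 4.5 N reaction where only about 1 N of friction is expected, so the nut is at its tight stop. One small confirming push, then back off, lift and move clear to look.

Call:
carry_out:
  motion: "1 0 0.5 0 0; 1 0 0.5 0 0; 1 0 0 0 0; 1 0 0 0 0; 1 0 0 0 0; 1 0 0 0 0; 1 0 0 0 0; 1 0 0 0 0"

```text
clock: 25.0
tcp_pos: [0.5704, 0.0166, 0.0605]
orientation: [-3.129, 0.256, -0.001]
contact_force: [1.4, 6.8, -1.9]
grip_width: -0.0
```

```bash
python3 st.py
```

```text
t 25.0 fix xy [26.9 15.9] r 31.2 phi 30.7 z 60.5 toolx yaw in fix -0.001 tilt -1.0 F fix [0.2 6.9] -1.9 w -0.0
```

Call:
carry_out:
  motion: "1 0 -4 0 0; 1 0 -4 0 0; 1 0 0 -30 0; 1 0 0 -40 0; 1 0 0 -40 0; 1 0 -50 -30 0; 1 0 -60 0 0; 1 0 -60 0 0"

```text
clock: 26.0
tcp_pos: [0.5997, 0.191, 0.201]
orientation: [3.13, -0.261, 0.002]
contact_force: [0.4, -0.6, -0.5]
grip_width: -0.0001
```

Call:
carry_out:
  motion: "1 0 -60 0 0; 1 0 -60 0 0; 1 0 -40 0 0; 1 0 0 0 0; 1 0 0 0 0; 1 0 0 0 0; 1 0 0 0 0; 1 0 0 0 0"

```text
clock: 27.0
tcp_pos: [0.6256, 0.3478, 0.2005]
orientation: [3.131, -0.259, 0.0]
contact_force: [-0.3, 0.8, 0.3]
grip_width: 0.0003
```

```bash
python3 st.py;python3 - <<'E'
from h import *
b=grab_frame('side');a=grab_frame('top')
crop('top',a,210,75,100,100,6,'pics/t17.png'); crop('side',b,140,160,110,80,7,'pics/s17.png')
cv2.imwrite('pics/f17.png',a[:,:,::-1])
E
```

```text
t 27.0 fix xy [ 27.8 351.7] r 352.8 phi 85.5 z 200.5 toolx yaw in fix -0.003 tilt -1.0 F fix [-0.4  0.8] 0.3 w 0.0003
```

View pics/t17.png

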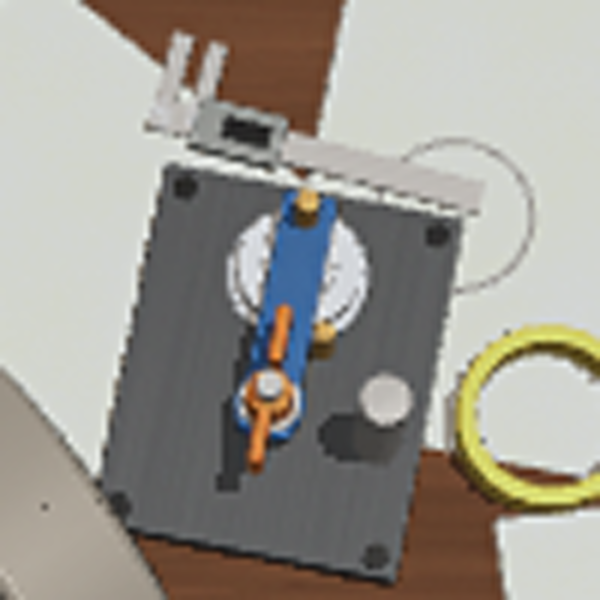

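View pics/s17.png

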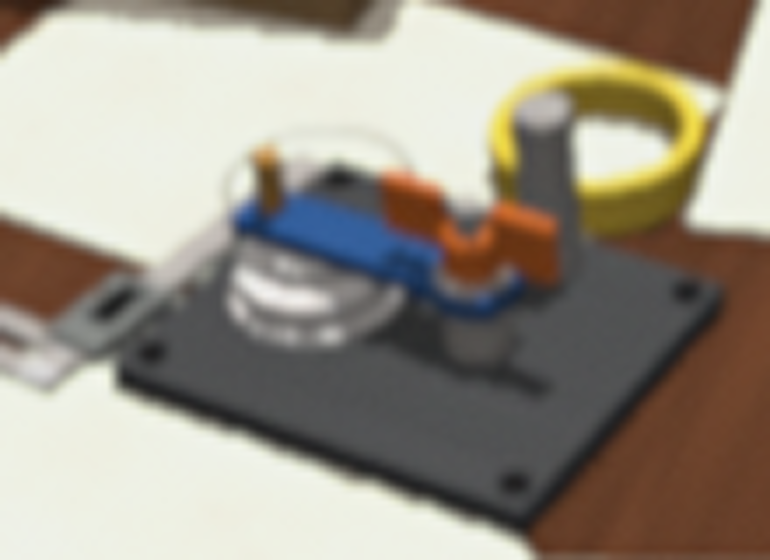

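The top view shows the strap over the flange with its pin at crop (308,200). The wings lie along the strap, with tips at (283,310) and (257,465). I'll quantify that.

```bash
python3 - <<'E'
from st import *
a=cv2.imread('pics/f17.png')[:,:,::-1]; a0=cv2.imread('pics/top0.png')[:,:,::-1]
def m(c,z): return Rm.T@(ray('top',T(c),z)[:2]-t)
p=m((308,200),.074); print('strap',np.arctan2(p[1],p[0]),p)
w1,w2=m((284,311),.085),m((257,464),.085); d=w1-w2; print('wing',np.arctan2(d[1],d[0]),w1,w2)
# orange mask principal axis (at z .085)
h=cv2.cvtColor(np.ascontiguousarray(a),cv2.COLOR_RGB2HSV)[75:175,210:310]
k=cv2.inRange(h,(5,170,90),(14,255,255)); ys,xs=np.nonzero(k)
w=np.array([Rm.T@(ray('top',(x+210,y+75),.08)[:2]-t) for x,y in zip(xs,ys)]); v=np.linalg.svd(w-w.mean(0))[2][0]; print('mask axis',len(w),np.degrees(np.arctan2(v[1],v[0])))
print('changed px bystanders',[(n,np.abs(a[y0:y1,x0:x1].astype(int)-a0[y0:y1,x0:x1]).max(2).__gt__(40).sum()) for n,x0,y0,x1,y1 in [('caliper',232,78,292,106),('tape',284,128,320,160),('cup',385,135,420,165),('jar',385,203,418,230),('blank',95,157,123,183),('marker',112,94,156,112)]])
E
```

```text
strap -0.004071433898470409 [ 0.09185369 -0.00037398]
wing 0.0213447441628827 [ 3.37897139e-02 -2.88301581e-06] [-0.03870564 -0.00155051]
mask axis 40 -179.1436677030561
changed px bystanders [('caliper', np.int64(0)), ('tape', np.int64(0)), ('cup', np.int64(0)), ('jar', np.int64(0)), ('blank', np.int64(263)), ('marker', np.int64(781))]
```

```bash
python3 - <<'E'
from h import *
b=grab_frame('side'); cv2.imwrite('pics/f18.png',b[:,:,::-1]); b0=cv2.imread('pics/side0.png')[:,:,::-1]
print([(n,(np.abs(b[y0:y1,x0:x1].astype(int)-b0[y0:y1,x0:x1]).max(2)>40).sum()) for n,x0,y0,x1,y1 in [('blank',145,328,186,365),('marker',84,276,104,320)]])
E
```

```text
[('blank', np.int64(227)), ('marker', np.int64(149))]
```

View pics/f18.png

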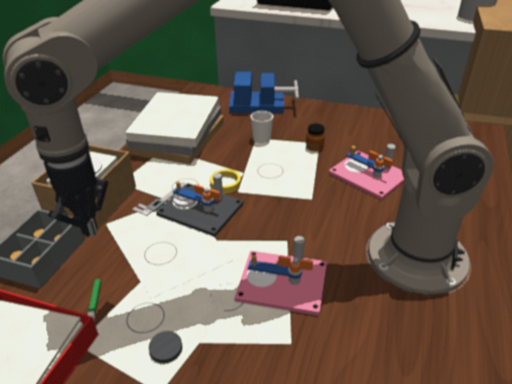

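The marker and blank are where they were: marker at side (95,297), blank at (166,347). The changed pixels there are the arm's shadow, and in the top view the arm blocking the line of sight. The arm is clear of everything, so I hand in.

```bash
python3 - <<'E'
from bench import r
print(r.hand_in())
E
```

```text
the job is handed in; nothing more can be done
None
```

The flange is clamped: the strap is against its stop and the wing nut is tight. I handed in at about 27 s of the 67 s allowed; the hand-in reports no verdict.

**What I did:** I pushed the strap by its pin from about 1.24 rad to its stop with shut fingertips, where the reaction was about 5 N. I then turned the nut about 6.95 rad clockwise in three open-side strokes (wing a, wing b, wing a). It stopped turning at about 7 N, well under the 35 N limit.

**Last checks (top view):**
- **Strap:** about 0.00 rad from home.
- **Nut:** wing line about 0.02 rad from tight. A second estimate from the orange mask gave about 0.015 rad.
- **Flange:** looks unmoved on its seat, judged by eye only.
- **Caliper, tape, cup and jar:** pixel-identical to the start.
- **Blank and marker:** these two failed the pixel comparison. I put the changes down to the arm's shadow and the arm blocking the top view, and by eye both sit where they were in the side view.
- **Robot:** clear of everything at hand-in.

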